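# Open the hearth's air slide over its detent ridge

## Task

The fire needs air: open the air control whose slide has the speckled blue enamel knob. Lift the knob so the slide clears the brass ridge in its track, carry it along the track to the other end, and let it down flat on the track floor beyond the ridge, uncovering the air slots. Leave the slide with the wooden knob shut, and let go of everything at the end.

Things in the scene. Friction and masses are not known exactly. Their poses are not given: they have to be found in the camera images.
- air_knob (a point): Centre of the speckled blue knob: upright cylinder 30 mm across, 28 tall, on a 12 mm stem on the slide (steel plate 60 x 50 x 8). 94 mm above the counter with the slide down. z up, y along the track in the opening direction, x across. The fixed iron track (184 x 100 mm) is the tallest thing by the knob: its lips' tops, 44 mm apart, are 66 mm up, 14 below the knob. The slide cannot turn or tilt.
- air_slide (a joint): Travel of the blue-knobbed slide along its track (m), growing along the knob's y: 0 at the shut end stop (slots covered), 0.090 at the open end stop. A brass ridge 8 mm high, 12 wide crosses mid-track: with the slide down it moves only within 0 to 0.014 (shut) or 0.076 to 0.090 (open). Friction about 1 N. Starts at 0 to 0.010.
- air_lift (a joint): Height of the blue-knobbed slide above the flat-down position, in m: 0 flat on the track floor, at most 0.023 under the lips; more than 0.008 clears the ridge. It weighs about 0.22 kg and sinks by its own weight when let go.
- oven_slide (a joint): Travel (m) of the other slide: a control of the same shape and size with a plain light wooden knob, standing to the left or right of the air control. 0 to 0.014 is shut; it is to stay shut.
Mind the look-alikes: they are no part of the job. Leave any green or purple look-alike of the part that bears air_knob alone.

How it is judged:
By the outcome, as a careful person would: the job done as asked, in the order asked, and still so for the second after the job is handed in, with the robot touching nothing.
It also fails if it takes over 29 s, if anything falls off the work surface, if the arm or the gripper's body presses on something with over 40 N, if the wrist force passes 120 N, or if a joint passes its speed limit or range.

## Robot

A 6-joint arm with a two-finger parallel gripper is mounted at the origin on the work surface. World frame = base frame: x ahead of the robot, y to its left, z up, the work surface at z = 0. Lengths are in m, angles in rad, forces in N, time in s.
With the tool pointing down it reaches from about 0.35 to 0.975 m from the base axis. Payload 4.9 kg.
Tool frame: the origin (TCP) lies midway between the tips of the shut fingers; the grasp point (between the pads) lies manip.grip_depth behind it (manip.grip_depth is the distance from the TCP to the grasp point, in m); z points along the fingers, x is the direction in which the jaws open and shut, and the axes are right-handed (so a half turn about z gives the same grasp; the last joint's range is limited). The gripper opens to 85 mm and grips with 20 to 120 N. Pads are 22 mm wide; open, the fingers measure 114 mm over their backs; the gripper's body (76 mm by 85 mm) begins 54 mm behind the grasp point. The pads swing forward as they close: fully open they stand 13 mm farther back than shut.
Start: joints at [-1.406, 0.053, 1.613, -0, 1.476, -0.119], TCP at [0.175, -0.6, 0.231] pointing down, gripper open.
Joint ranges: [-3.01, 3.01], [-1.01, 2.22], [0.06, 2.58], [-1.02, 4.17], [0.09, 2.62], [-3.14, 3.14]. Speed limits (rad/s): [2.57, 2.57, 3.14, 3.14, 3.14, 3.14].

## Interface

Orientations are given as a unit quaternion [w, x, y, z].
In Python, from plant import state, grab_frame, ticket, manip gives the robot as it stands.
- The arm moves only by the tool carry_out, never from a script. Its argument "moves" is a list that holds one entry, the list of rows, each a list of 7 numbers: the turn, a rotation vector about the tool's x, y, z each as a share of 5 degrees, from -1 to 1, then the shift along the tool's x, y, z each as a share of 0.04 m, from -1 to 1, then the gripper command: -1 is shut, 1 is fully open, values between are in proportion. A call has 1 to 8 rows; each row shifts and turns the commanded pose from where the row before left it, along the tool's axes as they then stand; what a row does not reach is not made up. A row lasts 1/12 s, in which the tool goes at most 41.7 mm and 7.16 degrees, less where a joint would pass 70% of its speed; a pose out of reach is approached as far as the arm can. A call with a number of a shift or a turn outside -1 to 1 is refused whole. A call with a gripper value outside its range is refused whole. The fingers move at their own pace and stop on an object; the grip force is fixed at half the most. Time passes only in rows, so rows that do not move let the fingers close. It gives the time, the measured TCP pose, the force and the opening at its end, in the units of the state.
- state(): the state, without advancing time (a new reading comes with each control period).
- grab_frame(name): name is "side" or "top" or "wrist"; returns a dict with "frame" (384x512x3 uint8, red, green, blue), "z_map" (384x512 float32, m along the optical axis (not along the pixel's ray), 0 where there is no reading), "K" (3x3 intrinsics, pixels), "world_from_camera" (4x4, takes a point from camera to world coordinates); the wrist camera has in their place "hand_eye" (4x4, takes a point from camera to tool coordinates, whose origin is the TCP and whose axes are the tool frame's). Camera axes: x right, y down, z forward; pixel columns grow to the right and rows downward; lengths in m; the calibration is good to about 2 mm. A picture is of the moment at which its call begins: read the wrist's pose just before it.
- ticket.job_done(): hands the job in, once; it reports no verdict.
The state is a dict: "time": time; "joint_pos": joint angles; "joint_vel": joint speeds; "joint_efforts": joint torques, N m; "tool_pos": TCP position; "tool_rot": TCP orientation; "contact_force": force on the tool from outside, world axes, zero at the start; "ft_torque": the same for the moment, N m; "gripper_width": opening from 0.0 (shut) to 1.0 (fully open).
Only numpy, scipy, OpenCV 4.12 (cv2) and the standard library are available. Lean on these libraries where they do the work, as an engineer would, in place of code of your own. Each camera call takes 0.05 s, during which the arm holds its last target.

## Working session

There is one attempt and no reset: what is moved stays moved. The work goes in short steps, Python scripts to look and compute and a tool call to move; the robot and the scene stay as the last step left them, time stands still between calls to the robot, and variables do not carry over. Pictures are saved under pics/ and viewed, and the job is handed in when it is done.

Besides the shell and the picture viewer there is one more tool, called after "Emit:" by a JSON object that holds its "fn" and its "kwargs". carry_out: Moves the arm, as the interface text tells. Shift numbers are shares of 0.04 m and turn numbers shares of 5 degrees, none past 1 either way. Its arguments: {"type":"object","properties":{"moves":{"type":"array"}},"required":["moves"]}

```bash
mkdir -p pics; ls; python3 - <<'E'
from plant import state, grab_frame, manip
import cv2,numpy as np,pickle
s=state();print(s, manip.grip_depth)
F={}
for n in("side","top"):
    f=grab_frame(n);F[n]=f;cv2.imwrite(f"pics/{n}0.png",f["frame"][:,:,::-1])
    print(n,f["K"],f["world_from_camera"])
pickle.dump(F,open("f0.pkl","wb"))
E
```

```text
pics
{'time': 0.0, 'joint_pos': array([-1.40595990e+00,  5.33090435e-02,  1.61431316e+00,  3.33479190e-05,
        1.47602068e+00, -1.18995059e-01]), 'joint_vel': array([-0.00059678,  0.00124384,  0.00061763, -0.00040648, -0.00045278,
       -0.00128584]), 'joint_efforts': array([ 3.36509904e-03, -3.93684912e+01, -3.70171773e+01,  7.26807116e-05,
        7.09993605e-03,  8.86109149e-06]), 'tool_pos': array([ 0.17492973, -0.59935845,  0.23008123]), 'tool_rot': array([-7.20063333e-04,  8.00009837e-01, -5.99986008e-01, -7.29822961e-04]), 'contact_force': array([-0.26404592, -0.03895388,  0.2561854 ]), 'ft_torque': array([-0.07997628,  0.02013312,  0.02884327]), 'gripper_width': 0.9991765726703397} 0.0187
side [[494.40615414   0.         261.77282231]
 [  0.         494.40615414 185.17860891]
 [  0.           0.           1.        ]] [[-0.73913675 -0.4959435   0.45575971 -0.1735509 ]
 [-0.67351044  0.5520124  -0.49159536  0.6776868 ]
 [-0.00778149 -0.67031512 -0.74203578  1.06471732]
 [ 0.          0.          0.          1.        ]]
top [[455.28127594   0.         256.69931763]
 [  0.         455.28127594 194.62475772]
 [  0.           0.           1.        ]] [[-2.20234469e-02 -9.86313900e-01  1.63400914e-01  2.71814039e-01]
 [-9.99747484e-01  2.24570347e-02  8.06604094e-04  4.04545978e-02]
 [-4.46506484e-03 -1.63341889e-01 -9.86559421e-01  1.03561883e+00]
 [ 0.00000000e+00  0.00000000e+00  0.00000000e+00  1.00000000e+00]]
```

View pics/top0.png

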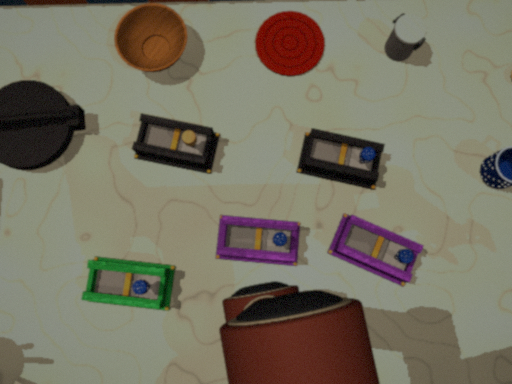

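View pics/side0.png

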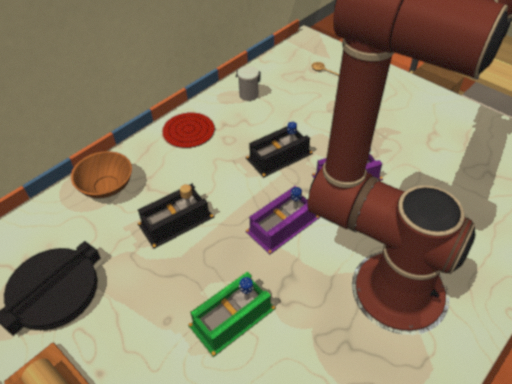

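Candidates in the top view: blue knobs at (141,287) in a green track, (280,239) and (405,257) in purple tracks, and (368,154) in the black iron track. The wooden knob is at (188,137). The one at (368,154) fits: a blue knob on an iron track, paired with the wooden-knob track of the same shape. I'll enlarge it to confirm, then measure.

```bash
cat > h.py <<'E'
import numpy as np,cv2
def ray(f,u,v):
    K=f["K"];T=f["world_from_camera"]
    return T[:3,3],T[:3,:3]@np.array([(u-K[0,2])/K[0,0],(v-K[1,2])/K[1,1],1])
def plane(f,u,v,z):
    o,d=ray(f,u,v);return o+d*(z-o[2])/d[2]
def pt(f,u,v):
    o,d=ray(f,u,v);return o+d*f["z_map"][int(round(v)),int(round(u))]
E
python3 - <<'E'
import pickle,cv2,numpy as np
from h import *
F=pickle.load(open("f0.pkl","rb"))
t=F["top"];im=t["frame"]
c=im[115:200,285:400];cv2.imwrite("pics/crop0.png",cv2.resize(c[:,:,::-1],None,fx=6,fy=6,interpolation=cv2.INTER_CUBIC))
s=F["side"]["frame"][110:185,235:325];cv2.imwrite("pics/crop0s.png",cv2.resize(s[:,:,::-1],None,fx=7,fy=7,interpolation=cv2.INTER_CUBIC))
def blob(f,box):
    hsv=cv2.cvtColor(f["frame"],cv2.COLOR_RGB2HSV);m=cv2.inRange(hsv,(105,110,50),(125,255,255))
    k=np.zeros_like(m);x0,x1,y0,y1=box;k[y0:y1,x0:x1]=m[y0:y1,x0:x1]
    n,l,st,ce=cv2.connectedComponentsWithStats(k);i=1+np.argmax(st[1:,4]);print(st[i],ce[i]);return ce[i]
a=blob(t,(345,385,140,170));b=blob(F["side"],(275,310,115,145))
print(plane(t,*a,.094+.010),pt(t,*a))
o1,d1=ray(t,*a);o2,d2=ray(F["side"],*b)
A=np.array([d1,-d2]).T;x=np.linalg.lstsq(A,o2-o1,rcond=None)[0];print(o1+d1*x[0],o2+d2*x[1])
# black track points with depth z near lips
z=t["z_map"];v,u=np.mgrid[115:200,285:400];P=[]
for uu,vv in zip(u.ravel(),v.ravel()):
    p=pt(t,uu,vv)
    if .057<p[2]<.075 and im[vv,uu].max()<80:P.append(p)
P=np.array(P);r=cv2.minAreaRect((P[:,:2]*1000).astype(np.float32));print(len(P),np.median(P[:,2]),r,cv2.boxPoints(r))
E
```

```text
[361 146  15  15 164] [367.92073171 153.37195122]
[288 123   8  11  68] [291.41176471 127.47058824]
[ 0.50871939 -0.19460064  0.104     ] [ 0.50802158 -0.19390827  0.10674414]
[ 0.5119922  -0.19784789  0.09112986] [ 0.5142194  -0.19628751  0.09130253]
1212 0.06493766629246156 ((519.478271484375, -151.7790069580078), (164.53494262695312, 84.72659301757812), 75.91514587402344) [[ 458.36807  -221.26373 ]
 [ 540.5475   -241.88269 ]
 [ 580.5885    -82.29428 ]
 [ 498.40906   -61.675323]]
```

View pics/crop0.png

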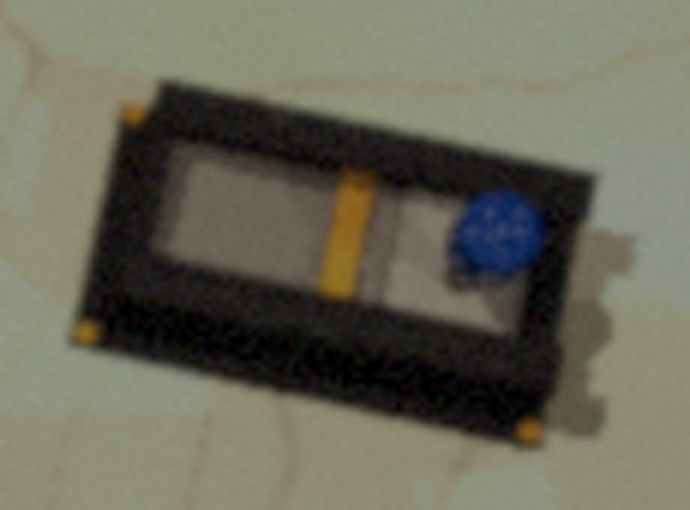

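View pics/crop0s.png

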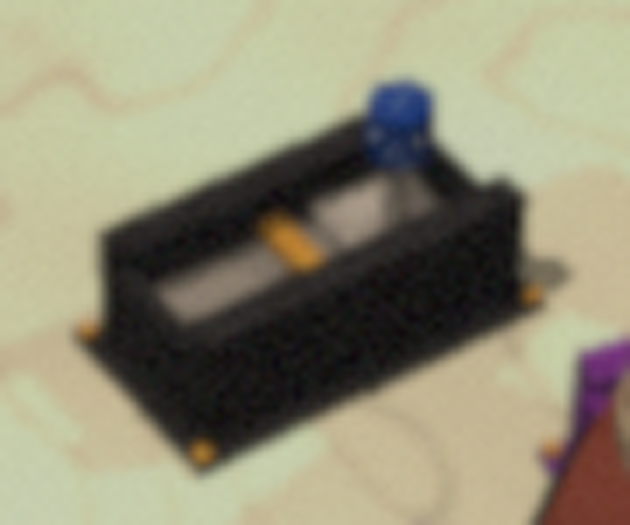

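The crops confirm it: a speckled blue knob in the black iron track, at the shut (right, −y) end, with the brass ridge mid-track. Two-view knob: about (0.512, −0.196, 0.091), which agrees with the expected 0.094 height. The lips measure 0.065 high against 0.066 given. The track axis is at about 75.9° and opens towards +y. Next I'll hover over it with the jaws along the track.

```bash
cat >> h.py <<'E'
from scipy.spatial.transform import Rotation as R
def rot(s):
    q=s["tool_rot"];return R.from_quat([q[1],q[2],q[3],q[0]])
def plan(s,target,yaw):
    "yaw (deg) of tool x axis in world, tool pointing down; prints shift (units .04 m) in current tool axes and the turn in units of 5 deg"
    r=rot(s);c,n=np.cos(np.radians(yaw)),np.sin(np.radians(yaw))
    G=R.from_matrix(np.array([[c,n,0],[n,-c,0],[0,0,-1]]))
    d=np.array(target)-s["tool_pos"]
    print("t",round(s["time"],2),"pos",s["tool_pos"].round(4),"yaw",np.degrees(np.arctan2(*r.as_matrix()[[1,0],0])).round(2),"F",s["contact_force"].round(1),"w",round(s["gripper_width"],3))
    print("shift now-axes",(r.inv().apply(d)/.04).round(2),"goal-axes",(G.inv().apply(d)/.04).round(2),"turn",(np.degrees((r.inv()*G).as_rotvec())/5).round(2))
E
python3 - <<'E'
from h import *
from plant import state
plan(state(),[.50,-.205,.21],75.9-180)
E
```

```text
t 0.1 pos [ 0.1749 -0.5994  0.2302] yaw -73.74 F [ 0.5 -0.9  0.2] w 1.002
shift now-axes [ -7.19 -10.56   0.52] goal-axes [-11.54  -5.48   0.5 ] turn [0.   0.02 6.07]
```

Emit:
{"fn": "carry_out", "kwargs": {"moves": [[[0, 0, 0, -0.5, -0.75, 0, 1], [0, 0, 0, -0.5, -0.75, 0, 1], [0, 0, 0, -0.5, -0.75, 0, 1], [0, 0, 0, -0.5, -0.75, 0, 1], [0, 0, 0, -0.5, -0.75, 0, 1], [0, 0, 0, -0.5, -0.75, 0, 1], [0, 0, 0, -0.5, -0.75, 0, 1], [0, 0, 0, -0.5, -0.75, 0, 1]]]}}

```text
time: 0.77
tool_pos: [0.3612, -0.3774, 0.2308]
tool_rot: [-0.0, 0.8, -0.6, -0.0]
contact_force: [0.8, -1.1, 0.1]
gripper_width: 1.003
```

Emit:
{"fn": "carry_out", "kwargs": {"moves": [[[0, 0, 0, -0.5, -0.75, 0, 1], [0, 0, 0, -0.5, -0.75, 0, 1], [0, 0, 0, -0.5, -0.75, 0, 1], [0, 0, 0, -0.5, -0.75, 0, 1], [0, 0, 0, -0.5, -0.75, 0, 1], [0, 0, 0, -0.5, -0.75, 0, 1], [0, 0, 1, 0, 0, 0.25, 1], [0, 0, 1, 0, 0, 0.25, 1]]]}}

```text
time: 1.43
tool_pos: [0.5011, -0.2118, 0.2113]
tool_rot: [-0.0, 0.745, -0.668, 0.0]
contact_force: [-0.5, 0.0, 0.1]
gripper_width: 1.003
```

Emit:
{"fn": "carry_out", "kwargs": {"moves": [[[0, 0, 1, 0, 0, 0, 1], [0, 0, 1, 0, 0, 0, 1], [0, 0, 1, 0, 0, 0, 1], [0, 0, 1, 0, 0, 0, 1], [0, 0, 0, 0, 0, 0, 1], [0, 0, 0, 0, 0, 0, 1]]]}}

```text
time: 1.93
tool_pos: [0.4996, -0.2134, 0.2109]
tool_rot: [-0.0, -0.618, 0.786, 0.0]
contact_force: [0.0, 0.0, 0.4]
gripper_width: 1.0
```

```bash
python3 - <<'E'
from h import *
from plant import state,grab_frame
import pickle
s=state();plan(s,[.51,-.195,.21],75.9-180)
f=grab_frame("wrist")
T=np.eye(4);T[:3,:3]=rot(s).as_matrix();T[:3,3]=s["tool_pos"];f["world_from_camera"]=T@f["hand_eye"]
pickle.dump(f,open("w1.pkl","wb"));cv2.imwrite("pics/w1.png",f["frame"][:,:,::-1])
print(f["hand_eye"].round(3))
E
```

```text
t 1.93 pos [ 0.4996 -0.2134  0.2109] yaw -103.61 F [0.  0.  0.4] w 1.0
shift now-axes [-0.51 -0.14  0.02] goal-axes [-0.51 -0.14  0.02] turn [0.01 0.   0.1 ]
[[ 1.    -0.    -0.    -0.001]
 [ 0.     0.953  0.303 -0.077]
 [-0.    -0.303  0.953 -0.143]
 [ 0.     0.     0.     1.   ]]
```

View pics/w1.png

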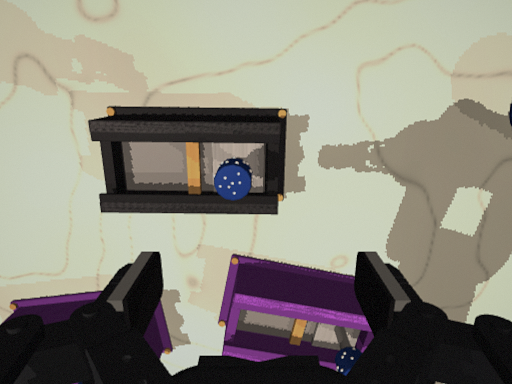

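The wrist view shows the blue knob's top at about (233,180) in the black track, with the ridge at (194,167) to its left. I'll refine the knob position and the track axis from this view.

```bash
python3 - <<'E'
import pickle
from h import *
from plant import state
f=pickle.load(open("w1.pkl","rb"));im=f["frame"]
hsv=cv2.cvtColor(im,cv2.COLOR_RGB2HSV)
P=np.array([[*pt(f,u,v),u,v] for v in range(95,225) for u in range(80,300)])
k=(P[:,2]>.103)&(P[:,2]<.115);Q=P[k];c,r=cv2.minEnclosingCircle((Q[:,:2]*1000).astype(np.float32));print("knob top",len(Q),Q.mean(0),c,r,np.median(Q[:,2]))
m=cv2.inRange(hsv,(105,100,40),(125,255,255))[140:205,205:260]
l=(P[:,2]>.060)&(P[:,2]<.072);L=P[l];rr=cv2.minAreaRect((L[:,:2]*1000).astype(np.float32));print("lips",len(L),np.median(L[:,2]),rr)
# outer and inner lip edges, pixel lines -> plane .066
for side in (0,1):
    pts=[]
    for u in range(120,270,2):
        vv=L[(L[:,3]==u)][:,4]
        vv=vv[vv>170] if side else vv[vv<150]
        if len(vv): pts+= [plane(f,u,(vv.max()+vv.min())/2,.066)[:2]*1000]
    vx,vy,x,y=cv2.fitLine(np.array(pts,np.float32),cv2.DIST_HUBER,0,.01,.01).ravel();print(np.degrees(np.arctan2(vy,vx)),x,y)
bm=cv2.inRange(hsv,(12,120,80),(28,255,255))[135:200,180:210];y,x=np.nonzero(bm);print("ridge",plane(f,x.mean()+180,y.mean()+135,.05), pt(f,x.mean()+180,y.mean()+135))
t=pickle.load(open("f0.pkl","rb"))["top"];print("purple knob",plane(t,405,257,.1),plane(t,280,239,.1))
E
```

```text
knob top 1113 [ 5.11601302e-01 -1.95160991e-01  1.07597582e-01  2.32578616e+02
  1.80750225e+02] (510.9998779296875, -194.6946258544922) 15.168917655944824 0.10772683987809081
lips 7436 0.06591743883025042 ((521.2777709960938, -152.285400390625), (164.3807373046875, 84.50885009765625), 75.68614959716797)
75.675415 551.7388 -168.44308
75.51642 490.20624 -143.32936
ridge [ 0.51829111 -0.1542593   0.05      ] [ 0.5158778  -0.15100181  0.03710619]
purple knob [ 0.29135108 -0.25750176  0.1       ] [ 0.3335287  -0.00449269  0.1       ]
```

Knob axis (0.5115, −0.195), top at z 0.1077 against 0.108 expected, radius 15.2 mm, yaw 75.6°. The measurements all agree.

```bash
python3 - <<'E'
from h import *
from plant import state
plan(state(),[.5115,-.195,.075],75.6-180)
E
```

```text
t 1.98 pos [ 0.4996 -0.2135  0.2109] yaw -103.62 F [-0.5  0.5  0.7] w 1.001
shift now-axes [-0.52 -0.18  3.4 ] goal-axes [-0.52 -0.17  3.4 ] turn [0.01 0.   0.16]
```

Emit:
{"fn": "carry_out", "kwargs": {"moves": [[[0, 0, 0.16, -0.52, -0.18, 0, 1], [0, 0, 0, 0, 0, 0.5, 1], [0, 0, 0, 0, 0, 0.5, 1], [0, 0, 0, 0, 0, 0.5, 1], [0, 0, 0, 0, 0, 0, 1], [0, 0, 0, 0, 0, 0, 1]]]}}

```text
time: 2.48
tool_pos: [0.5108, -0.1946, 0.1501]
tool_rot: [-0.001, -0.612, 0.791, 0.001]
contact_force: [0.1, 0.1, 0.1]
gripper_width: 1.001
```

```bash
python3 - <<'E'
from h import *
from plant import state,grab_frame
s=state();plan(s,[.5115,-.195,.075],75.6-180)
f=grab_frame("wrist");cv2.imwrite("pics/w2.png",f["frame"][:,:,::-1])
E
```

```text
t 2.48 pos [ 0.5108 -0.1946  0.1501] yaw -104.49 F [0.1 0.1 0.1] w 1.001
shift now-axes [ 0.01 -0.02  1.88] goal-axes [ 0.   -0.02  1.88] turn [ 0.03  0.01 -0.02]
```

View pics/w2.png

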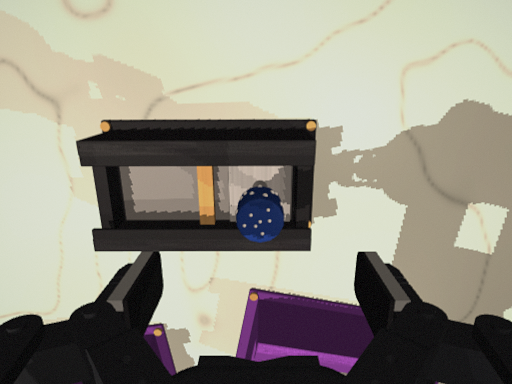

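The knob at (260,213) is centred between the fingers, whose tips sit at about (147,270) and (372,270). I'll descend.

Emit:
{"fn": "carry_out", "kwargs": {"moves": [[[0, 0, 0, 0, -0.02, 0.4, 1], [0, 0, 0, 0, 0, 0.4, 1], [0, 0, 0, 0, 0, 0.4, 1], [0, 0, 0, 0, 0, 0.4, 1], [0, 0, 0, 0, 0, 0.28, 1], [0, 0, 0, 0, 0, 0, 1], [0, 0, 0, 0, 0, 0, 1]]]}}

```text
time: 3.12
tool_pos: [0.5129, -0.1955, 0.0768]
tool_rot: [0.0, -0.612, 0.791, -0.0]
contact_force: [-0.1, -0.5, -0.1]
gripper_width: 0.998
```

```bash
python3 - <<'E'
from h import *
from plant import state,grab_frame
s=state();plan(s,[.5115,-.195,.075],75.6-180)
f=grab_frame("wrist");cv2.imwrite("pics/w3.png",f["frame"][:,:,::-1])
E
```

```text
t 3.12 pos [ 0.5129 -0.1955  0.0768] yaw -104.53 F [-0.1 -0.5 -0.1] w 0.998
shift now-axes [-0.    0.04  0.04] goal-axes [-0.    0.04  0.04] turn [-0.01 -0.   -0.03]
```

View pics/w3.png

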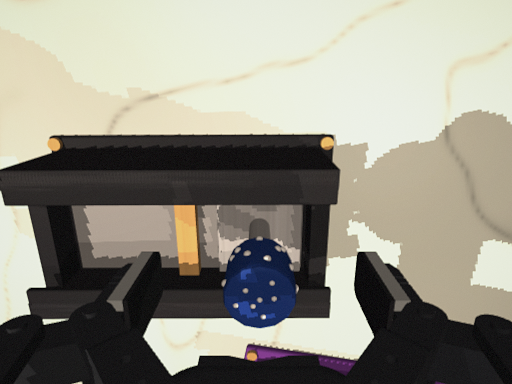

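The knob at (260,285) sits between the pads with no contact. Now I'll close the gripper.

Emit:
{"fn": "carry_out", "kwargs": {"moves": [[[0, 0, 0, 0, 0.03, 0, -1], [0, 0, 0, 0, 0, 0, -1], [0, 0, 0, 0, 0, 0, -1], [0, 0, 0, 0, 0, 0, -1], [0, 0, 0, 0, 0, 0, -1], [0, 0, 0, 0, 0, 0, -1], [0, 0, 0, 0, 0, 0, -1], [0, 0, 0, 0, 0, 0, -1]]]}}

```text
time: 3.83
tool_pos: [0.5117, -0.1952, 0.0768]
tool_rot: [0.0, -0.612, 0.791, -0.0]
contact_force: [-1.5, 0.0, 5.1]
gripper_width: 0.335
```

Emit:
{"fn": "carry_out", "kwargs": {"moves": [[[0, 0, 0, 0, 0, -0.1, -1], [0, 0, 0, 0, 0, -0.1, -1], [0, 0, 0, 0, 0, -0.1, -1], [0, 0, 0, 0, 0, -0.1, -1], [0, 0, 0, 0, 0, 0, -1], [0, 0, 0, 0, 0, 0, -1], [0, 0, 0, 0, 0, 0, -1]]]}}

```text
time: 4.42
tool_pos: [0.5113, -0.195, 0.092]
tool_rot: [0.0, -0.612, 0.791, -0.0]
contact_force: [0.9, -1.5, -1.5]
gripper_width: 0.331
```

```bash
python3 - <<'E'
from h import *
from plant import state,grab_frame
s=state();plan(s,[.5115+.087*.2487,-.195+.087*.9686,.092],75.6-180)
f=grab_frame("wrist");cv2.imwrite("pics/w4.png",f["frame"][:,:,::-1])
f=grab_frame("side");cv2.imwrite("pics/s4.png",cv2.resize(f["frame"][90:200,200:350,::-1],None,fx=5,fy=5,interpolation=cv2.INTER_CUBIC))
E
```

```text
t 4.42 pos [ 0.5113 -0.195   0.092 ] yaw -104.54 F [ 0.9 -1.5 -1.5] w 0.331
shift now-axes [-2.18  0.   -0.  ] goal-axes [-2.18 -0.    0.  ] turn [-0.   -0.   -0.03]
```

View pics/w4.png

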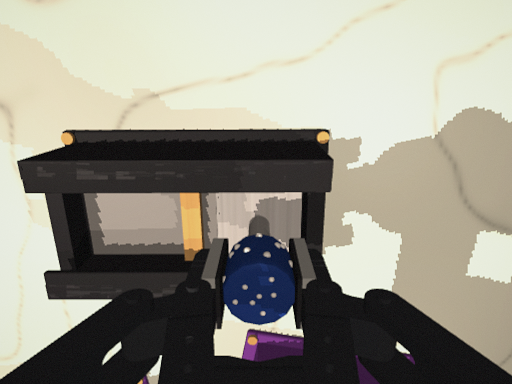

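View pics/s4.png

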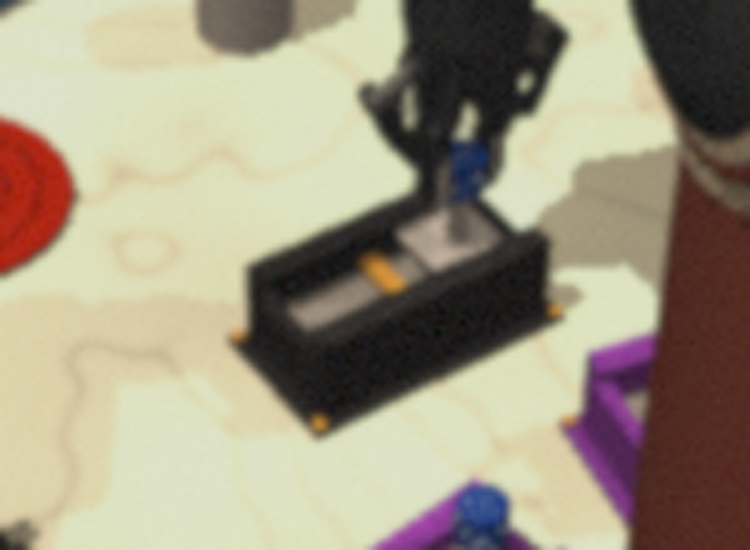

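It is lifted about 15 mm, the slide plate is clear of the ridge and the load of about 2 N matches the slide's weight. Now I'll carry it about 82 mm along the track.

Emit:
{"fn": "carry_out", "kwargs": {"moves": [[[0, 0, 0, -0.25, 0, 0, -1], [0, 0, 0, -0.3, 0, 0, -1], [0, 0, 0, -0.3, 0, 0, -1], [0, 0, 0, -0.3, 0, 0, -1], [0, 0, 0, -0.3, 0, 0, -1], [0, 0, 0, -0.3, 0, 0, -1], [0, 0, 0, -0.2, 0, 0, -1], [0, 0, 0, -0.1, 0, 0, -1]]]}}

```text
time: 5.18
tool_pos: [0.5321, -0.1139, 0.092]
tool_rot: [-0.0, -0.613, 0.79, 0.0]
contact_force: [0.9, -0.7, -2.8]
gripper_width: 0.333
```

Emit:
{"fn": "carry_out", "kwargs": {"moves": [[[0, 0, 0, 0, 0, 0, -1], [0, 0, 0, 0, 0, 0, -1]]]}}

```text
time: 5.35
tool_pos: [0.5319, -0.1149, 0.092]
tool_rot: [0.0, -0.612, 0.791, 0.001]
contact_force: [1.8, -0.2, -1.2]
gripper_width: 0.332
```

```bash
python3 - <<'E'
from h import *
from plant import state,grab_frame
s=state();plan(s,[.5115+.087*.2487,-.195+.087*.9686,.0768],75.6-180)
f=grab_frame("wrist");cv2.imwrite("pics/w5.png",f["frame"][:,:,::-1])
f=grab_frame("side");cv2.imwrite("pics/s5.png",cv2.resize(f["frame"][90:200,200:350,::-1],None,fx=5,fy=5,interpolation=cv2.INTER_CUBIC))
E
```

```text
t 5.35 pos [ 0.5319 -0.1149  0.092 ] yaw -104.52 F [ 1.8 -0.2 -1.2] w 0.332
shift now-axes [-0.11 -0.    0.38] goal-axes [-0.11 -0.    0.38] turn [ 0.01  0.01 -0.02]
```

View pics/w5.png

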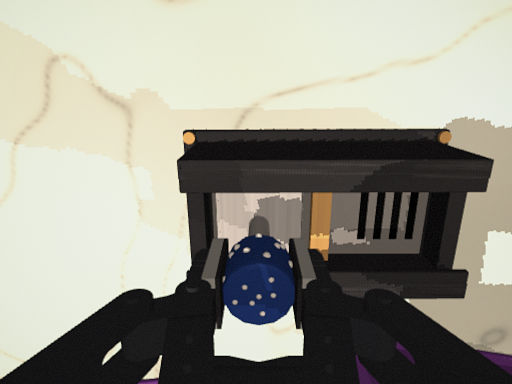

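View pics/s5.png

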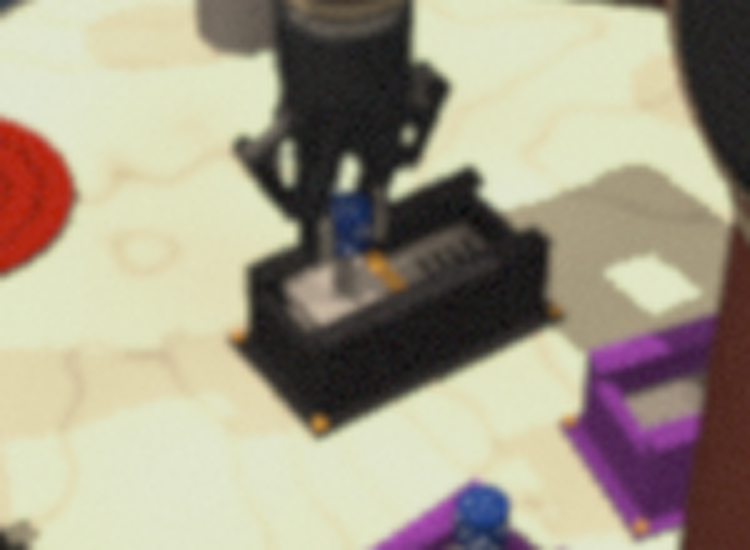

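The slots at (390,215) are uncovered and the plate edge at (311,215) is just past the ridge. I'll nudge it 2 mm further and lower it by 15 mm.

Emit:
{"fn": "carry_out", "kwargs": {"moves": [[[0, 0, 0, -0.05, 0, 0, -1], [0, 0, 0, 0, 0, 0, -1], [0, 0, 0, 0, 0, 0.1, -1], [0, 0, 0, 0, 0, 0.1, -1], [0, 0, 0, 0, 0, 0.1, -1], [0, 0, 0, 0, 0, 0.06, -1], [0, 0, 0, 0, 0, 0, -1], [0, 0, 0, 0, 0, 0, -1]]]}}

```text
time: 6.12
tool_pos: [0.5323, -0.1137, 0.0774]
tool_rot: [-0.0, -0.612, 0.791, 0.0]
contact_force: [0.0, -1.4, -2.8]
gripper_width: 0.339
```

```bash
python3 - <<'E'
from h import *
from plant import state,grab_frame
s=state();plan(s,[.5115+.087*.2487,-.195+.087*.9686,.0768],75.6-180)
f=grab_frame("wrist");cv2.imwrite("pics/w6.png",f["frame"][:,:,::-1])
E
```

```text
t 6.12 pos [ 0.5323 -0.1137  0.0774] yaw -104.54 F [ 0.  -1.4 -2.8] w 0.339
shift now-axes [-0.08 -0.    0.02] goal-axes [-0.08 -0.    0.02] turn [ 0.   -0.   -0.03]
```

View pics/w6.png

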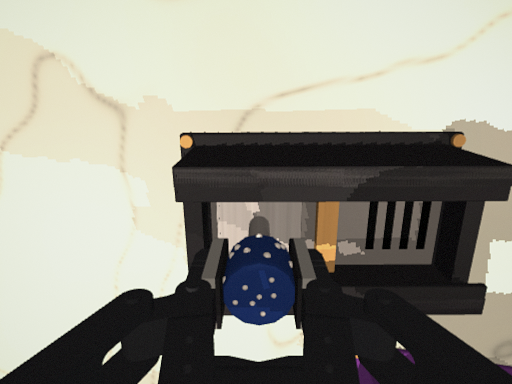

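The plate is down with a gap to the ridge (plate edge about 305, ridge about 317). I'll release it.

Emit:
{"fn": "carry_out", "kwargs": {"moves": [[[0, 0, 0, 0, 0, 0.02, -1], [0, 0, 0, 0, 0, 0, -1], [0, 0, 0, 0, 0, 0, -0.1], [0, 0, 0, 0, 0, 0, 0.2], [0, 0, 0, 0, 0, 0, 0.6], [0, 0, 0, 0, 0, 0, 1], [0, 0, 0, 0, 0, 0, 1], [0, 0, 0, 0, 0, 0, 1]]]}}

```text
time: 6.83
tool_pos: [0.5326, -0.1137, 0.0771]
tool_rot: [0.0, -0.612, 0.791, -0.0]
contact_force: [-0.2, -0.1, 0.1]
gripper_width: 0.999
```

Emit:
{"fn": "carry_out", "kwargs": {"moves": [[[0, 0, 0, 0, 0, 0, 1], [0, 0, 0, 0, 0, -0.3, 1], [0, 0, 0, 0, 0, -0.5, 1], [0, 0, 0, 0, 0, -0.8, 1], [0, 0, 0, 0, 0, -0.8, 1], [0, 0, 0, 0, 0, -0.6, 1], [0, 0, 0, 0, 0, 0, 1], [0, 0, 0, 0, 0, 0, 1]]]}}

```text
time: 7.5
tool_pos: [0.5338, -0.1141, 0.2002]
tool_rot: [0.001, -0.612, 0.791, -0.002]
contact_force: [-0.1, 1.2, -0.3]
gripper_width: 1.001
```

```bash
python3 - <<'E'
from h import *
from plant import state,grab_frame
s=state();plan(s,s["tool_pos"],75.6-180)
f=grab_frame("wrist");cv2.imwrite("pics/w7.png",f["frame"][:,:,::-1])
T=np.eye(4);T[:3,:3]=rot(s).as_matrix();T[:3,3]=s["tool_pos"];f["world_from_camera"]=T@f["hand_eye"]
P=np.array([pt(f,u,v) for v in range(80,300) for u in range(180,330)])
Q=P[(P[:,2]>.095)&(P[:,2]<.135)];c,r=cv2.minEnclosingCircle((Q[:,:2]*1000).astype(np.float32));print("knob top",len(Q),np.median(Q,0),c,r)
f=grab_frame("top");cv2.imwrite("pics/t7.png",f["frame"][:,:,::-1])
f=grab_frame("side");cv2.imwrite("pics/s7.png",f["frame"][:,:,::-1])
E
```

```text
t 7.5 pos [ 0.5338 -0.1141  0.2002] yaw -104.54 F [-0.1  1.2 -0.3] w 1.001
shift now-axes [0. 0. 0.] goal-axes [0. 0. 0.] turn [-0.06 -0.01 -0.03]
knob top 1267 [ 0.53366086 -0.11357956  0.10764501] (531.3619384765625, -112.93829345703125) 15.84374713897705
```

View pics/w7.png

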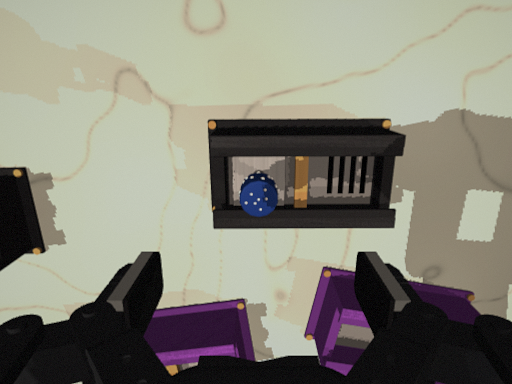

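View pics/s7.png

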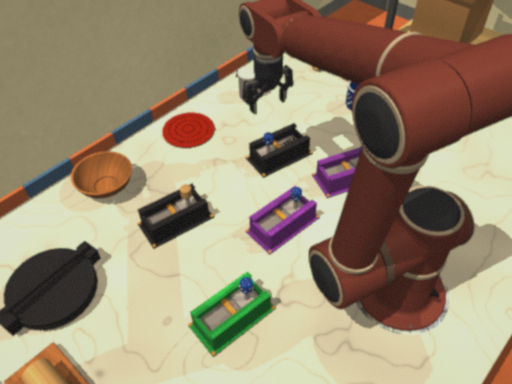

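The knob top is at z 0.1076, the same as when it was down at the start, so the slide is flat. It moved about 84 mm, the slots at (347,175) are open, and the wooden knob at (186,190) in the side view has not moved. The gripper is clear.

```bash
python3 -c "
from plant import ticket
print(ticket.job_done())"
```

```text
the job is handed in; nothing more can be done
None
```

The air control with the speckled blue knob is open. I lifted its slide about 15 mm over the brass ridge, carried it about 84 mm along the track, lowered it and let go. I handed the job in at about 7.5 s.

My last checks, with no failures or disagreements:
- **Slide down:** the knob top measured z = 0.1076 m, the same as before the lift, so the slide is flat on the track floor.
- **Slots open:** the plate lies beyond the ridge with a visible gap, and the air slots are uncovered.
- **Other controls:** in the last side view the wooden-knob slide is still at its shut end. I saw no change in the green and purple look-alikes, though the arm partly hid one purple one.
- **Robot clear:** the gripper is fully open, about 120 mm above where it let go, and touching nothing. The force readings I saw stayed at about 5 N or less.

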